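# Stand the kit case heavy end down

## Task

Something heavy is shut in one end of the orange kit case lying on the worktop. Lift the case to find out which end is the heavy one, then stand it on that end on the floor of the blue sloping stand, squarely between the low side cheeks with its broad faces looking up and down the slope, and let go so that it stays standing by itself. Set it down gently, and leave the other things on the worktop where they are.

Things in the scene. Friction and masses are not known exactly. Their poses are not given: they have to be found in the camera images.
- case: closed orange kit case, black bumpers at both ends: a box 160 mm long (its x), 54 wide (y), 44 high (z), lying flat, z up, at the start. Origin: centre of its underside. The long sides (54 mm apart) are flat, good to grip. Both ends look alike: which one is heavy (+x or -x) changes from start to start and neither looks nor axes tell it; lift it and note which end dips or pulls.
- case_mid (a point): middle of the case's volume, 22 mm above its underside's centre; axes as the case. The shell weighs 0.15 kg; a steel piece of 0.38 to 0.54 kg is shut in a pocket 53 mm from the middle towards the heavy end, 20 g of foam in the pocket at the other end: the balance point lies 35 to 40 mm from the middle.
- stand: blue sheet-metal stand, fixed, base plate 104 (x) x 116 (y) mm; origin at the centre of its underside, z up; x points to its low side, away from the robot within 0.35 rad. The case stands on it on an end, square to the floor, so leaning 17 degrees to the low side; with the heavy end up it topples over the lip when let go.
- stand_floor: the stand's sloping floor, black mat, tilted 17 degrees: z is its normal, x runs down the slope. Origin: centre of its upper face, 34 mm above the worktop. 90 mm along x; 96 mm along y between cheeks 16 mm high; a lip 6 mm high closes the low edge, the high edge is open. The case's 44 mm go along x, its 54 mm along y, either face down the slope.
- drill_stand: bystander, not to be disturbed: wooden stand with seven drill bits, 32x100x98 mm; origin at the centre of its underside
- tape: bystander, not to be disturbed: roll of black tape, 62 mm across, 19 mm high; origin at the centre of its underside
- vee_block: bystander, not to be disturbed: milled steel block with a slot, 40x60x28 mm; origin at the centre of its underside
- pliers: bystander, not to be disturbed: blue-handled pliers, 61x183x14 mm; origin at the centre of its underside
- screwdriver: bystander, not to be disturbed: red screwdriver, 31x201x27 mm; origin at the centre of its underside
- wrench: bystander, not to be disturbed: adjustable wrench, 44x187x12 mm; origin at the centre of its underside
Mind the look-alikes: they are no part of the job. There is more than one size of the case; the one meant has the size given above.

How it is judged:
By the outcome, as a careful person would: the job done as asked, in the order asked, and still so for the second after the job is handed in, with the robot touching nothing.
It also fails if it takes over 54 s, if anything falls off the work surface, if the arm or the gripper's body presses on something with over 40 N, if the wrist force passes 120 N, or if a joint passes its speed limit or range.

## Robot

A 7-joint arm with a two-finger parallel gripper is mounted at the origin on a cart in front of the work surface, level with it; the furniture and walls round the work are solid. World frame = base frame: x ahead of the robot, y to its left, z up, the work surface at z = 0. Lengths are in m, angles in rad, forces in N, time in s.
With the tool pointing down it reaches from about 0.425 to 0.875 m from the base axis. Payload 4.7 kg.
Tool frame: the origin (TCP) lies where the fingers leave the gripper's body, on its centre line; the fingertips stand 70 mm ahead of it and the grasp point (between the pads) lies 51 mm ahead of it; z points along the fingers, y is the line along which they close (so a half turn about z gives the same grasp; the last joint's range is limited). The gripper opens to 87 mm and grips with 3 to 60 N. Pads are 19 mm wide; open, the fingers measure 117 mm over their backs; the gripper's body (75 mm by 190 mm) begins 51 mm behind the grasp point.
Start: joints at [1.302, 0.321, -0.07, 1.45, 0.023, 1.371, -0.057], TCP at [0.181, -0.624, 0.292] pointing down, gripper open.
Joint ranges: [-2.86, 2.86], [-0.3, 2.09], [-1.38, 1.24], [0.06, 2.45], [-1.56, 4.7], [0.09, 2.05], [-2.69, 2.69]. Speed limits (rad/s): [2.57, 2.57, 3.14, 3.14, 3.14, 3.14, 3.14].

## Interface

Orientations are given as a rotation vector (axis times angle).
In Python, from bench import ctrl gives the robot as it stands.
- The arm moves only by the tool drive_tool, never from a script. Its argument "motion" is a list of rows, each a list of 3 entries, a list of its own where there are three numbers: the shift along the tool's x, y, z in cm, then the turn, a rotation vector about the tool's x, y, z in degrees, then the opening, from -1 (shut) to 1 (fully open). In form: [[[x, y, z], [ax, ay, az], claw], ...]. A call has 1 to 12 rows; each row shifts and turns the commanded pose from where the row before left it, along the tool's axes as they then stand; what a row does not reach is not made up. A row lasts 1/8 s, in which the tool goes at most 62.5 mm and 10.7 degrees, less where a joint would pass 70% of its speed; a pose out of reach is approached as far as the arm can. A call with a gripper value outside its range is refused whole. The fingers move at their own pace and stop on an object; "force" is the grip in N (left out, the last holds). Time passes only in rows, so rows that do not move let the fingers close. It gives the time, the measured TCP pose, the force, the opening and the grip force at its end, in the units of the state.
- ctrl.get_state(): the state, without advancing time (a new reading comes with each control period).
- ctrl.get_image(name): name is "scene" or "side" or "wrist"; returns the picture (384x512x3 uint8, red, green, blue); there is no depth.
- ctrl.calibration(name): a dict with "K" (3x3 intrinsics, pixels), "origin" and "attitude" of the camera in the world; the wrist camera has in their place "tool_from_camera" (4x4, takes a point from camera to tool coordinates, whose origin is the TCP and whose axes are the flange's). Camera axes: x right, y up, looking along -z (the intrinsics and any distortion apply to the point x, -y, -z); pixel columns grow to the right and rows downward; lengths in m; the calibration is good to about 2 mm. A picture is of the moment at which its call begins: read the wrist's pose just before it. calibration takes no time and is no camera call.
- ctrl.close_job(): hands the job in; it is judged then, once.
The state is a dict: "time": time; "joint_positions": joint angles; "qd": joint speeds; "joint_torque": joint torques, N m; "position": TCP position; "tool_rot": TCP orientation; "ft_force": force on the tool from outside, world axes, zero at the start; "torque": the same for the moment, N m; "grip_width": opening from 0.0 (shut) to 1.0 (fully open); "grip_force": force on a finger pad.
Only numpy, scipy, OpenCV 4.12 (cv2) and the standard library are available. Lean on these libraries where they do the work, as an engineer would, in place of code of your own. Each camera call takes 0.05 s, during which the arm holds its last target. There are 200 camera calls.

## Working session

There is one attempt and no reset: what is moved stays moved. The work goes in short steps, Python scripts to look and compute and a tool call to move; the robot and the scene stay as the last step left them, time stands still between calls to the robot, and variables do not carry over. Pictures are saved under pics/ and viewed, at most 10 in all, crops included, and the job is handed in when it is done.

Besides the shell and the picture viewer there is one more tool, called by a JSON object that holds its "method" and its "body". drive_tool: Moves the arm, as the interface text tells. Its arguments: {"type":"object","properties":{"motion":{"type":"array","items":{"type":"array"}},"force":{"type":"number"}},"required":["motion"]}

```bash
ls; mkdir -p pics; python3 - <<'E'
from bench import ctrl
import cv2,numpy as np
print(ctrl.get_state())
for n in ("scene","side","wrist"):
    c=ctrl.calibration(n); print(n,c)
a=ctrl.get_image("scene");b=ctrl.get_image("side")
cv2.imwrite("pics/a.png",a[:,:,::-1]);cv2.imwrite("pics/b.png",b[:,:,::-1])
E
```

```text
pics
{'time': 0.0, 'joint_positions': array([ 1.30209282,  0.32178894, -0.07008089,  1.45168678,  0.02262524,
        1.37079461, -0.0569127 ]), 'qd': array([-9.31153567e-04, -2.34335926e-03,  4.25642142e-04,  3.09574843e-04,
       -7.18479593e-05, -2.01555128e-03, -1.92669692e-03]), 'joint_torque': array([-2.46348254e-04, -4.91288316e+01, -4.04060371e-01, -3.12530744e+01,
       -6.38854830e-02,  4.36437281e-02,  1.72824857e-04]), 'position': array([ 0.18121183, -0.62378523,  0.29117758]), 'tool_rot': array([-3.10840160e+00, -4.42517415e-01,  6.12340569e-04]), 'ft_force': array([ 0.37593253, -0.45671902, -0.3464799 ]), 'torque': array([ 0.00827385, -0.00948552,  0.0040509 ]), 'grip_force': 0.0, 'grip_width': 0.9993353002207667}
scene {'K': array([[443.5260053 ,   0.        , 258.74759029],
       [  0.        , 443.5260053 , 185.75083215],
       [  0.        ,   0.        ,   1.        ]]), 'origin': array([-0.08655589,  0.51885799,  1.49853237]), 'attitude': array([ 0.30013199, -0.59193496, -2.14805607])}
side {'K': array([[469.94642556,   0.        , 260.57851436],
       [  0.        , 469.94642556, 191.59165453],
       [  0.        ,   0.        ,   1.        ]]), 'origin': array([ 0.19048625, -1.36230262,  1.37113693]), 'attitude': array([ 0.82197251, -0.11919019, -0.25830291])}
wrist {'K': array([[343.93488989,   0.        , 256.85731761],
       [  0.        , 343.93488989, 197.28657269],
       [  0.        ,   0.        ,   1.        ]]), 'tool_from_camera': array([[ 8.75798581e-04,  9.57273536e-01,  2.89182659e-01,
         7.97384958e-02],
       [ 9.99999608e-01, -8.76995006e-04, -1.25436732e-04,
        -5.45823897e-05],
       [ 1.33534484e-04,  2.89182655e-01, -9.57273929e-01,
        -9.29714627e-02],
       [ 0.00000000e+00,  0.00000000e+00,  0.00000000e+00,
         1.00000000e+00]])}
```

View pics/a.png

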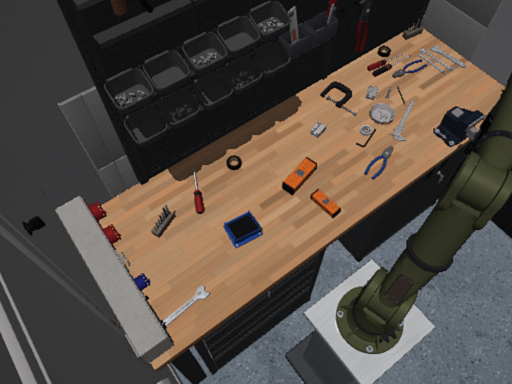

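View pics/b.png

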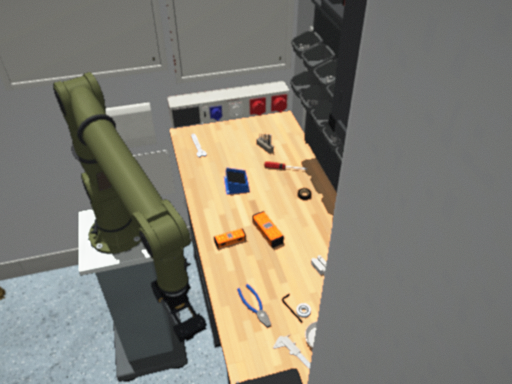

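The scene view shows two orange cases, a larger one at (300,175) and a smaller one at (325,203), and the blue stand at (243,230). I'll zoom in on these to measure them.

```bash
cat > h.py <<'E'
from bench import ctrl
import cv2,numpy as np
from scipy.spatial.transform import Rotation as R
def cam(n,st=None):
    c=ctrl.calibration(n)
    if n!="wrist": return c["K"],np.array(c["origin"]),R.from_rotvec(c["attitude"]).as_matrix()
    T=c["tool_from_camera"]; Rt=R.from_rotvec(st["tool_rot"]).as_matrix()
    return c["K"],st["position"]+Rt@T[:3,3],Rt@T[:3,:3]
def proj(C,P):
    K,o,A=C; p=(np.atleast_2d(P)-o)@A; p=p*[1,-1,-1]; q=p@K.T; return q[:,:2]/q[:,2:]
def plane(C,uv,z):
    K,o,A=C; uv=np.atleast_2d(uv); d=np.c_[uv,np.ones(len(uv))]@np.linalg.inv(K).T*[1,-1,-1]@A.T
    return o+d*((z-o[2])/d[:,2])[:,None]
E
python3 - <<'E'
from h import *
a=cv2.imread("pics/a.png");b=cv2.imread("pics/b.png")
def crop(i,x,y,w,h,s): return cv2.resize(i[y:y+h,x:x+w],None,fx=s,fy=s,interpolation=cv2.INTER_CUBIC)
t=np.hstack([crop(a,270,150,80,75,5),crop(a,215,205,60,56.25.__int__()+19,5)[:375,:300]])
u=np.hstack([crop(b,205,200,90,56,4),crop(b,215,160,60,56,4)])
u=cv2.copyMakeBorder(u,0,0,0,t.shape[1]-u.shape[1],cv2.BORDER_CONSTANT)
cv2.imwrite("pics/c.png",np.vstack([t,u])); print(t.shape,u.shape)
C=cam("scene"); hsv=cv2.cvtColor(a,cv2.COLOR_BGR2HSV)
m=cv2.inRange(hsv,(5,200,120),(16,255,255))
n,l,s,c=cv2.connectedComponentsWithStats(m)
for i in range(1,n):
    if s[i,4]>60: print(s[i],c[i],plane(C,c[i],0.03))
print(plane(C,[243,228],0.034))
E
```

```text
(375, 700, 3) (224, 700, 3)
[285 158  31  31 337] [299.83086053 173.24332344] [[ 0.56881249 -0.16664156  0.03      ]]
[312 190  27  24 221] [325.14479638 201.81900452] [[ 0.41275384 -0.16184602  0.03      ]]
[[0.50826839 0.15107033 0.034     ]]
```

View pics/c.png

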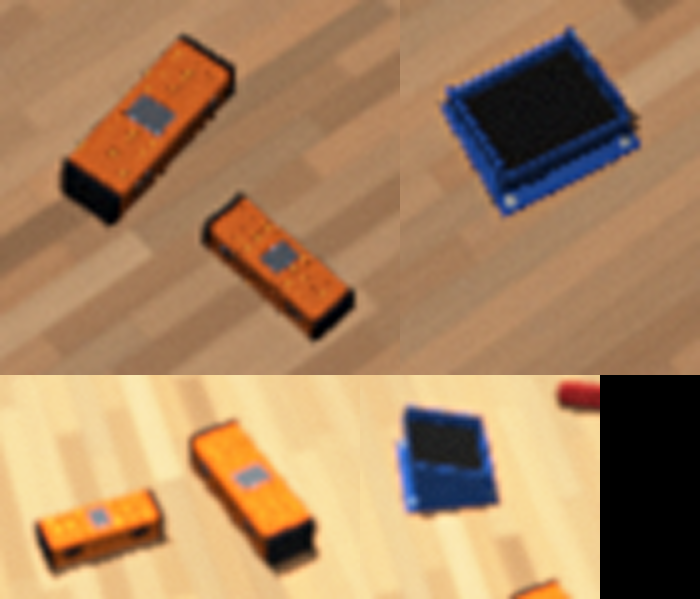

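```bash
python3 - <<'E'
from h import *
C=cam("scene");D=cam("side")
s=np.array([[183,36],[234,68],[112,193],[65,161]])/5+[270,150]
p=plane(C,s,.044);print(p.round(3)); print(np.linalg.norm(p-np.roll(p,-1,0),axis=1).round(3),p.mean(0))
s=np.array([[235,421],[315,520],[268,540],[192,438]]);s=(s-[0,375])/4+[205,200]
p=plane(D,s,.044);print(p.round(3)); print(np.linalg.norm(p-np.roll(p,-1,0),axis=1).round(3),p.mean(0))
# small case
s=np.array([[240,195],[352,290],[316,325],[205,228]])/5+[270,150]
p=plane(C,s,.035);print(np.linalg.norm(p-np.roll(p,-1,0),axis=1).round(3),p.mean(0))
# stand base front screws edge
s=(np.array([[508,213],[638,145]])-[400,0])/5+[215,205]
p=plane(C,s,.002);print("standfront",p,np.linalg.norm(p[0]-p[1]))
s=(np.array([[408,512],[398,447]])-[360,375])/4+[215,160]
p=plane(D,s,.002);print("standfront",p,np.linalg.norm(p[0]-p[1]))
for u in ([234,161],[163,221],[198,205],[187,305],[378,162]): print(u,plane(C,u,0.01).round(3))
E
```

```text
[[ 0.605 -0.23   0.044]
 [ 0.557 -0.242  0.044]
 [ 0.526 -0.093  0.044]
 [ 0.57  -0.082  0.044]]
[0.049 0.152 0.045 0.151] [ 0.56447709 -0.16194235  0.044     ]
[[ 0.572 -0.09   0.044]
 [ 0.608 -0.237  0.044]
 [ 0.558 -0.249  0.044]
 [ 0.524 -0.101  0.044]]
[0.152 0.052 0.152 0.049] [ 0.56529776 -0.16951938  0.044     ]
[0.113 0.041 0.113 0.041] [ 0.41038285 -0.16082962  0.035     ]
standfront [[0.47145562 0.20737539 0.002     ]
 [0.45810647 0.09931903 0.002     ]] 0.10887780653376285
standfront [[0.46115065 0.09276835 0.002     ]
 [0.47404032 0.19936677 0.002     ]] 0.10737488156266188
[234, 161] [[ 0.783 -0.     0.01 ]]
[163, 221] [[0.72  0.368 0.01 ]]
[198, 205] [[0.699 0.226 0.01 ]]
[187, 305] [[0.399 0.463 0.01 ]]
[378, 162] [[ 0.43  -0.463  0.01 ]]
```

The larger case measures about 160x54 at (0.565,-0.166), with its long axis at about -77°. The stand's centre is near (0.518,0.145) with yaw about -0.12. The smaller case, about 113x41, is the look-alike. Next I'll work out the first move.

```bash
cat >> h.py <<'E'
def down(yaw_y,tilt=0):
    """tool down, tool y at yaw_y deg (world); tool x = yaw_y+90; tilt deg turns about tool y"""
    y=np.radians(yaw_y); Y=np.array([np.cos(y),np.sin(y),0]);Z=np.array([0,0,-1.]);X=np.cross(Y,Z)
    return R.from_matrix(np.c_[X,Y,Z])*R.from_rotvec([0,np.radians(tilt),0])
def to(pos,rot):
    s=ctrl.get_state(); r=R.from_rotvec(s["tool_rot"])
    print("shift cm",(r.inv().apply(np.array(pos)-s["position"])*100).round(2),"turn",np.degrees((r.inv()*rot).as_rotvec()).round(2), "then-shift cm",(rot.inv().apply(np.array(pos)-s["position"])*100).round(2),"t",s["time"])
E
python3 -c "
from h import *
to([.565,-.167,.25],down(13))
r=R.from_rotvec(ctrl.get_state()['tool_rot']).as_matrix();print(r.round(3))"
```

```text
shift cm [ 49.6  -33.15   4.18] turn [-8.000e-02 -7.000e-02 -8.679e+01] then-shift cm [35.88 47.67  4.13] t 0.1
[[ 0.96   0.279 -0.001]
 [ 0.279 -0.96   0.002]
 [-0.    -0.002 -1.   ]]
```

{"method": "drive_tool", "body": {"motion": [[[4.13,-2.76,0.35],[0,0,0],1],[[4.13,-2.76,0.35],[0,0,0],1],[[4.13,-2.76,0.35],[0,0,0],1],[[4.13,-2.76,0.35],[0,0,0],1],[[4.13,-2.76,0.35],[0,0,0],1],[[4.13,-2.76,0.35],[0,0,0],1],[[4.13,-2.76,0.35],[0,0,0],1],[[4.13,-2.76,0.35],[0,0,0],1],[[4.13,-2.76,0.35],[0,0,0],1],[[4.13,-2.76,0.35],[0,0,0],1],[[4.13,-2.76,0.35],[0,0,0],1],[[4.13,-2.76,0.35],[0,0,0],1]]}}

```text
time: 1.6
position: [0.5655, -0.1667, 0.2498]
tool_rot: [3.11, 0.442, -0.001]
ft_force: [0.3, -0.2, -0.4]
grip_width: 0.997
grip_force: 0.0
```

{"method": "drive_tool", "body": {"motion": [[[0,0,0],[0,0,-8.7],1],[[0,0,0],[0,0,-8.7],1],[[0,0,0],[0,0,-8.7],1],[[0,0,0],[0,0,-8.7],1],[[0,0,0],[0,0,-8.7],1],[[0,0,0],[0,0,-8.7],1],[[0,0,0],[0,0,-8.7],1],[[0,0,0],[0,0,-8.7],1],[[0,0,0],[0,0,-8.7],1],[[0,0,0],[0,0,-8.7],1],[[0,0,0],[0,0,0],1]]}}

```text
time: 2.98
position: [0.5646, -0.1679, 0.2498]
tool_rot: [-1.953, -2.46, 0.0]
ft_force: [-0.5, -0.3, 0.5]
grip_width: 1.001
grip_force: 0.0
```

```bash
python3 - <<'E'
from h import *
s=ctrl.get_state();a=ctrl.get_image("wrist");print(s["position"],s["tool_rot"],s["joint_positions"].round(2),s["time"])
np.savez("w1.npz",p=s["position"],r=s["tool_rot"])
a=a[:,:,::-1].copy();cv2.imwrite("pics/w1.png",a)
C=cam("wrist",s)
hsv=cv2.cvtColor(a,cv2.COLOR_BGR2HSV);m=cv2.inRange(hsv,(4,180,90),(18,255,255))
n,l,st,c=cv2.connectedComponentsWithStats(m)
for i in range(1,n):
    if st[i,4]>300:
        ys,xs=np.where(l==i);r=cv2.minAreaRect(np.c_[xs,ys].astype(np.float32));bx=cv2.boxPoints(r)
        p=plane(C,bx,.044);print(st[i],bx.round(0).tolist(),p.round(4).tolist(),p.mean(0),np.linalg.norm(p-np.roll(p,-1,0),axis=1))
E
```

```text
[ 0.5645806  -0.16789353  0.24977848] [-1.95296291e+00 -2.45968349e+00  2.65393075e-04] [ 0.81  0.28 -0.66  1.65  0.18  1.28  0.34] 2.975
[ 229   98   63  150 7083] [[229.0, 98.0], [291.0, 98.0], [291.0, 247.0], [229.0, 247.0]] [[0.5247, -0.099, 0.044], [0.5751, -0.0873, 0.044], [0.6098, -0.2187, 0.044], [0.5525, -0.2321, 0.044]] [ 0.56552646 -0.15926326  0.044     ] [0.0517538  0.13591211 0.05883463 0.13589309]
[  33  113  130   59 4911] [[28.0, 157.0], [34.0, 110.0], [162.0, 125.0], [156.0, 172.0]] [[0.3636, -0.1877, 0.044], [0.3666, -0.1459, 0.044], [0.4737, -0.134, 0.044], [0.4749, -0.1759, 0.044]] [ 0.41968765 -0.16090766  0.044     ] [0.04194552 0.10771227 0.04192917 0.11197126]
```

View pics/w1.png

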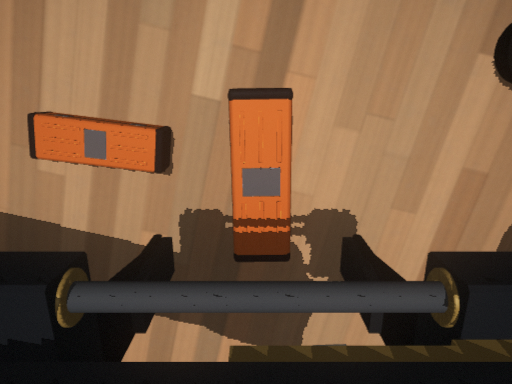

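The wrist view shows the target case centred: its far end is at row 89 (cols 228–292) and its near end at row 260 (cols 234–289). The small case is on the left.

```bash
python3 - <<'E'
from h import *
d=np.load("w1.npz");C=cam("wrist",dict(position=d["p"],tool_rot=d["r"]))
p=plane(C,[[229,90],[292.5,90],[290,261],[234,261]],.044)
print(p,np.linalg.norm(p-np.roll(p,-1,0),axis=1),p.mean(0))
v=(p[2]+p[3]-p[0]-p[1]);print(np.degrees(np.arctan2(v[1],v[0])))
# dims of rail
for c in ([0.569,-.17],):pass
to([.565,-.166,.075],down(13))
E
```

```text
[[ 0.5233927  -0.09280358  0.044     ]
 [ 0.57467693 -0.08082057  0.044     ]
 [ 0.6126222  -0.2331132   0.044     ]
 [ 0.56020111 -0.2453615   0.044     ]] [0.05266559 0.15694868 0.053833   0.15693558] [ 0.56772324 -0.16302471  0.044     ]
-76.22212344051287
shift cm [ 0.18  0.09 17.49] turn [-0.03 -0.02  0.03] then-shift cm [ 0.18  0.08 17.49] t 3.025
```

{"method": "drive_tool", "body": {"motion": [[[0.33,0.33,4],[0,0,0],1],[[0,0,4],[0,0,0],1],[[0,0,4],[0,0,0],1],[[0,0,3],[0,0,0],1],[[0,0,2.2],[0,0,0],1],[[0,0,0],[0,0,0],1]]}}

```text
time: 3.78
position: [0.5662, -0.1636, 0.0767]
tool_rot: [-1.95, -2.459, 0.002]
ft_force: [-0.3, -0.2, 0.8]
grip_width: 0.999
grip_force: 0.0
```

{"method": "drive_tool", "body": {"motion": [[[0,0,0],[0,0,0],-1],[[0,0,0],[0,0,0],-1],[[0,0,0],[0,0,0],-1],[[0,0,0],[0,0,0],-1],[[0,0,0],[0,0,0],-1],[[0,0,0],[0,0,0],-1]], "force": 40}}

```text
time: 4.53
position: [0.5675, -0.164, 0.0787]
tool_rot: [1.951, 2.462, -0.0]
ft_force: [-0.9, 0.2, 3.9]
grip_width: 0.62
grip_force: 40.0
```

```bash
python3 - <<'E'
from h import *
s=ctrl.get_state();print({k:np.round(v,3) for k,v in s.items()})
E
```

```text
{'time': np.float64(4.525), 'joint_positions': array([ 0.74 ,  0.464, -0.609,  1.799,  0.315,  0.976,  0.232]), 'qd': array([ 0.001,  0.   ,  0.   , -0.   ,  0.001, -0.001,  0.   ]), 'joint_torque': array([-1.9200e-01, -4.3407e+01, -7.3700e+00, -2.4069e+01, -7.6000e-02,
       -3.2800e-01,  1.2000e-02]), 'position': array([ 0.568, -0.164,  0.079]), 'tool_rot': array([ 1.951,  2.462, -0.   ]), 'ft_force': array([-0.866,  0.203,  3.942]), 'torque': array([-0.067,  0.155,  0.007]), 'grip_force': np.float64(39.954), 'grip_width': np.float64(0.62)}
```

{"method": "drive_tool", "body": {"motion": [[[0,0,-1],[0,0,0],-1],[[0,0,-1.5],[0,0,0],-1],[[0,0,-1.5],[0,0,0],-1],[[0,0,0],[0,0,0],-1],[[0,0,0],[0,0,0],-1]]}}

```text
time: 5.15
position: [0.567, -0.1639, 0.1181]
tool_rot: [-1.951, -2.462, 0.001]
ft_force: [-0.8, -0.1, -5.6]
grip_width: 0.614
grip_force: 40.0
```

```bash
python3 - <<'E'
from h import *
s=ctrl.get_state();print({k:np.round(v,3) for k,v in s.items()})
a=ctrl.get_image("side")[185:275,195:315,::-1]; b=ctrl.get_image("wrist")[:,:,::-1]
b=b[60:320,150:410];cv2.imwrite("pics/l.png",np.hstack([cv2.resize(a,(347,260)),b]))
E
```

```text
{'time': np.float64(5.15), 'joint_positions': array([ 0.759,  0.414, -0.63 ,  1.774,  0.278,  1.044,  0.259]), 'qd': array([-0.002,  0.011,  0.002,  0.008,  0.001, -0.   , -0.   ]), 'joint_torque': array([-5.5000e-02, -4.7628e+01, -7.9070e+00, -2.9603e+01,  1.2800e-01,
       -6.1000e-02,  4.0000e-03]), 'position': array([ 0.567, -0.164,  0.118]), 'tool_rot': array([-1.951e+00, -2.462e+00,  1.000e-03]), 'ft_force': array([-0.847, -0.078, -5.612]), 'torque': array([ 0.16 , -0.061, -0.048]), 'grip_force': np.float64(39.955), 'grip_width': np.float64(0.614)}
```

View pics/l.png

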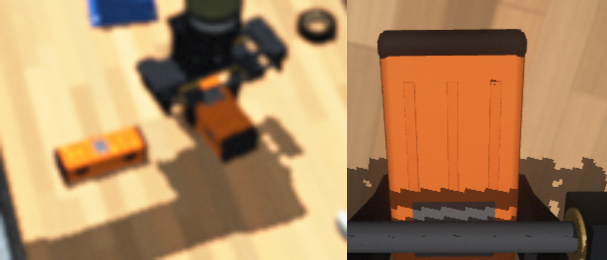

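The wrist torque of about +0.16 N·m about world x says the -y end is heavy. I'll set the case down and regrip near the +y end, where a weak lifting force will confirm it.

{"method": "drive_tool", "body": {"motion": [[[0,0,1.5],[0,0,0],-1],[[0,0,1.4],[0,0,0],-1],[[0,0,0.7],[0,0,0],-1],[[0,0,0.35],[0,0,0],-1],[[0,0,0],[0,0,0],-1],[[0,0,0],[0,0,0],1],[[0,0,0],[0,0,0],1],[[0,0,0],[0,0,0],1],[[0,0,0],[0,0,0],1]]}}

```text
time: 6.38
position: [0.5676, -0.164, 0.079]
tool_rot: [1.951, 2.461, 0.0]
ft_force: [0.2, 0.0, 0.9]
grip_width: 0.961
grip_force: 0.0
```

{"method": "drive_tool", "body": {"motion": [[[2.6,0,0],[0,0,0],1],[[2.7,0,0],[0,0,0],1],[[0,0,0],[0,0,0],-1],[[0,0,0],[0,0,0],-1],[[0,0,0],[0,0,0],-1],[[0,0,0],[0,0,0],-1],[[0,0,0],[0,0,0],-1],[[0,0,0],[0,0,0],-1]], "force": 12}}

```text
time: 7.38
position: [0.5553, -0.1131, 0.0787]
tool_rot: [1.952, 2.461, -0.001]
ft_force: [1.3, -0.8, -1.4]
grip_width: 0.617
grip_force: 12.0
```

{"method": "drive_tool", "body": {"motion": [[[-0.15,0,-1],[0,0,0],-1],[[0,0,0],[0,0,0],-1],[[0,0,0],[0,0,0],-1]]}}

```text
time: 7.75
position: [0.5555, -0.1137, 0.0889]
tool_rot: [1.951, 2.462, -0.0]
ft_force: [-0.4, 0.1, -2.0]
grip_width: 0.619
grip_force: 12.0
```

```bash
python3 - <<'E'
from h import *
for i in range(4):
    s=ctrl.get_state();print(s["ft_force"].round(2),s["torque"].round(3));ctrl.get_image("wrist")
E
```

```text
[-0.37  0.08 -2.04] [-0.233 -0.045 -0.075]
[-0.32 -0.67 -1.76] [-0.242 -0.033 -0.023]
[-1.53 -0.05 -0.67] [-0.219 -0.07  -0.06 ]
[-0.22 -0.57 -0.51] [-0.179 -0.001 -0.072]
```

Only about 1–2 N is needed here, so the +y end is light and the -y end is heavy. Next I pivot the case up about its heavy end, which stays on the worktop.

{"method": "drive_tool", "body": {"motion": [[[-0.5,0,-1.2],[0,0,0],-1],[[-0.5,0,-1.15],[0,0,0],-1],[[-0.95,0,-1.5],[0,0,0],-1],[[-1.03,0,-1.44],[0,0,0],-1],[[-1.3,0,-1.2],[0,0,0],-1],[[-1.37,0,-1.13],[0,0,0],-1],[[-1.55,0,-0.82],[0,0,0],-1],[[-1.63,0,-0.73],[0,0,0],-1],[[0,0,0],[0,0,0],-1]]}}

```text
time: 9.07
position: [0.5764, -0.2029, 0.1813]
tool_rot: [1.953, 2.457, -0.001]
ft_force: [-0.7, -1.0, 0.7]
grip_width: 0.623
grip_force: 12.0
```

```bash
python3 - <<'E'
from h import *
a=ctrl.get_image("side")[165:285,185:325,::-1]; b=ctrl.get_image("wrist")[:,:,::-1]
c=ctrl.get_image("scene")[120:220,250:370,::-1]
cv2.imwrite("pics/m.png",np.hstack([cv2.resize(a,(350,300)),cv2.resize(b,(400,300))]))
E
```

```text
(no output)
```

View pics/m.png

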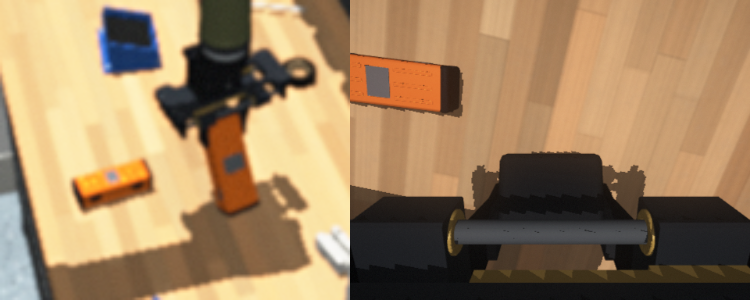

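The case is pivoting as planned, about 60° up with its heavy end on the worktop. I'll finish the arc.

{"method": "drive_tool", "body": {"motion": [[[-1.7,0,-0.42],[0,0,0],-1],[[-1.78,0,-0.25],[0,0,0],-1],[[-1.77,0,0],[0,0,0],-1],[[-1.76,0,0.1],[0,0,0],-1],[[0,0,0],[0,0,0],-1]]}}

```text
time: 9.85
position: [0.5914, -0.271, 0.1851]
tool_rot: [1.955, 2.459, -0.002]
ft_force: [0.6, -0.6, -3.2]
grip_width: 0.623
grip_force: 12.0
```

```bash
python3 - <<'E'
from h import *
a=ctrl.get_image("side")[165:285,195:335,::-1]; b=ctrl.get_image("wrist")[:,:,::-1]
cv2.imwrite("pics/n.png",np.hstack([cv2.resize(a,(350,300)),cv2.resize(b,(400,300))]))
s=ctrl.get_state();print(s["ft_force"],s["torque"],s["position"])
E
```

```text
[ 0.37780101 -0.48763889 -5.50673837] [-0.0673359  -0.08604723  0.01456204] [ 0.59109571 -0.26850966  0.18513448]
```

View pics/n.png

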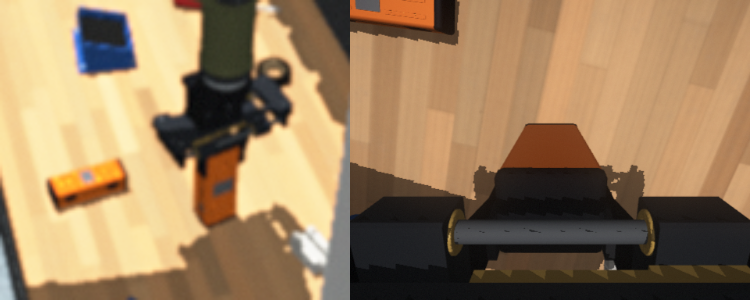

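The case is now upright and carries nearly its whole weight in the grip. I'll settle it flat on the worktop with the light grip, then grip firmly.

{"method": "drive_tool", "body": {"motion": [[[0,0,0.2],[0,0,0],-1],[[0,0,0.2],[0,0,0],-1],[[0,0,0],[0,0,0],-1]], "force": 8}}

```text
time: 10.32
position: [0.5917, -0.2694, 0.1844]
tool_rot: [1.95, 2.459, -0.004]
ft_force: [-3.1, -2.3, 6.8]
grip_width: 0.621
grip_force: 8.0
```

{"method": "drive_tool", "body": {"motion": [[[0,0,0.2],[0,0,0],-1],[[0,0,0.1],[0,0,0],-1],[[0,0,0],[0,0,0],-1]]}}

```text
time: 10.7
position: [0.5919, -0.2703, 0.1824]
tool_rot: [1.949, 2.457, -0.006]
ft_force: [-3.9, -4.3, 9.7]
grip_width: 0.616
grip_force: 8.0
```

{"method": "drive_tool", "body": {"motion": [[[0,0,-0.2],[0,0,0],0.5],[[0,0,0],[0,0,0],0.5],[[0,0,0],[0,0,0],0.5],[[0,0,0],[0,0,0],0.5]]}}

```text
time: 11.2
position: [0.5918, -0.2675, 0.1808]
tool_rot: [-1.95, -2.462, -0.0]
ft_force: [0.6, 0.5, -0.2]
grip_width: 0.75
grip_force: 0.0
```

```bash
python3 - <<'E'
from h import *
s=ctrl.get_state();b=ctrl.get_image("wrist")[:,:,::-1]
a=ctrl.get_image("side")[175:265,215:305,::-1]
print(s["ft_force"],s["torque"],s["position"],s["tool_rot"]);np.savez("w2.npz",p=s["position"],r=s["tool_rot"])
cv2.imwrite("pics/o.png",np.hstack([cv2.resize(a,(384,384)),cv2.resize(b[140:300,170:350],(416,384))]))
E
```

```text
[ 0.60814997  0.54002558 -0.18955526] [-0.04624927 -0.11778388 -0.03609199] [ 0.59179951 -0.26749223  0.18084241] [-1.95029505e+00 -2.46237184e+00 -3.13438793e-04]
```

View pics/o.png

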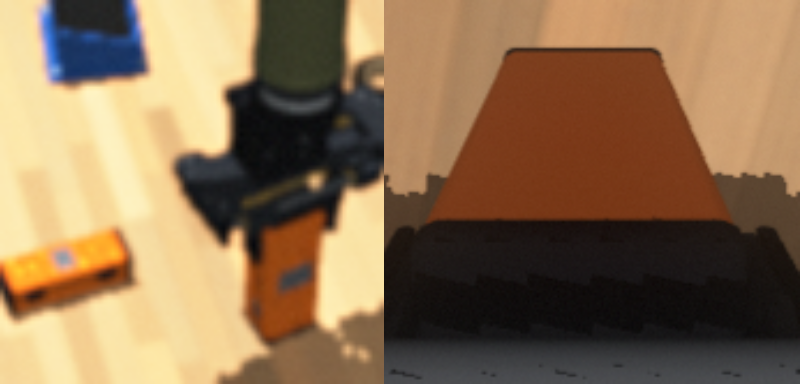

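The case stands by itself on its heavy end; the bottom edge of its face is at wrist px (223..289, row 160). I'll grip firmly now.

{"method": "drive_tool", "body": {"motion": [[[0,0,0],[0,0,0],-1],[[0,0,0],[0,0,0],-1],[[0,0,0],[0,0,0],-1],[[0,0,0],[0,0,0],-1],[[0,0,0],[0,0,0],-1]], "force": 50}}

```text
time: 11.92
position: [0.5916, -0.268, 0.1811]
tool_rot: [-1.951, -2.462, 0.0]
ft_force: [-0.4, -0.0, 0.1]
grip_width: 0.616
grip_force: 50.0
```

```bash
python3 - <<'E'
from h import *
d=np.load("w2.npz");S=dict(position=d["p"],tool_rot=d["r"]);C=cam("wrist",S)
p=plane(C,[[223,160],[289,160]],0.0);q=R.from_rotvec(d["r"]).inv().apply(p-d["p"]);print(q)
s=ctrl.get_state();print(s["position"],s["tool_rot"],s["joint_positions"].round(2))
to([s["position"][0],s["position"][1],.30],down(83))
to([.62,.14,.30],down(13))
E
```

```text
[[ 0.0283173  -0.02708753  0.18085833]
 [ 0.02835797  0.02606871  0.18085259]]
[ 0.59159111 -0.26801431  0.18109416] [-1.95126141e+00 -2.46193988e+00  4.65271281e-04] [ 0.84  0.46 -0.59  1.57  0.27  1.2   0.43]
shift cm [ -0.    -0.   -11.89] turn [-2.00e-02 -1.00e-02 -6.98e+01] then-shift cm [  0.     0.   -11.89] t 11.925
shift cm [ 39.07  12.08 -11.9 ] turn [-0.02  0.    0.2 ] then-shift cm [ 39.12  11.95 -11.89] t 11.925
```

{"method": "drive_tool", "body": {"motion": [[[0,0,-2],[0,0,0],-1],[[0,0,-4],[0,0,0],-1],[[0,0,-4],[0,0,0],-1],[[1.1,0,-1.9],[0,0,0],-1],[[5,1.5,0],[0,0,0],-1],[[5,1.5,0],[0,0,0],-1],[[5,1.5,0],[0,0,0],-1],[[5,1.5,0],[0,0,0],-1],[[5,1.5,0],[0,0,0],-1],[[5,1.5,0],[0,0,0],-1],[[5,1.5,0],[0,0,0],-1],[[3,1.5,0],[0,0,0],-1]]}}

```text
time: 13.42
position: [0.6171, 0.1449, 0.2997]
tool_rot: [-1.944, -2.465, 0.001]
ft_force: [0.6, -0.5, -6.6]
grip_width: 0.618
grip_force: 50.0
```

{"method": "drive_tool", "body": {"motion": [[[0,0,0],[0,0,-7],-1],[[0,0,0],[0,0,-7],-1],[[0,0,0],[0,0,-7],-1],[[0,0,0],[0,0,-7],-1],[[0,0,0],[0,0,-7],-1],[[0,0,0],[0,0,-7],-1],[[0,0,0],[0,0,-7],-1],[[0,0,0],[0,0,-7],-1],[[0,0,0],[0,0,-7],-1],[[0,0,0],[0,0,-7],-1],[[0,0,0],[0,0,0],-1]]}}

```text
time: 14.8
position: [0.6183, 0.1405, 0.2994]
tool_rot: [-0.187, -3.134, 0.001]
ft_force: [-0.1, 0.4, -5.4]
grip_width: 0.616
grip_force: 50.0
```

```bash
python3 - <<'E'
from h import *
s=ctrl.get_state();b=ctrl.get_image("wrist")[:,:,::-1]
print(s["joint_positions"].round(2),s["position"],s["tool_rot"],s["time"]);np.savez("w3.npz",p=s["position"],r=s["tool_rot"])
cv2.imwrite("pics/p.png",b)
E
```

```text
[ 0.48  0.46 -1.01  1.46  0.38  1.44  0.92] [0.61831379 0.14047567 0.29937987] [-1.86931327e-01 -3.13416436e+00  6.02245525e-04] 14.8
```

View pics/p.png

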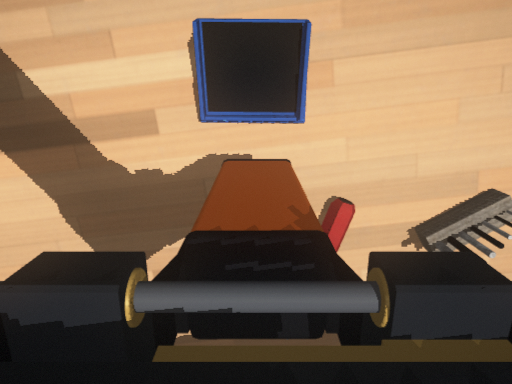

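The wrist view shows the stand at px cols 194–310, rows 19–123, with the high side at the top, towards the robot. The mat corners are at about (203,22), (303,22), (299,113) and (207,113). I'll fit its pose from these.

```bash
cat > plan.py <<'E'
from h import *
from scipy.optimize import least_squares
d=np.load("w3.npz");C=cam("wrist",dict(position=d["p"],tool_rot=d["r"]))
def F(q): return R.from_euler("z",q[2])*R.from_euler("y",np.radians(17)), np.array([q[0],q[1],.034])
def fit(M,uv):
    f=lambda q:(proj(C,F(q)[1]+F(q)[0].apply(M))-uv).ravel()
    r=least_squares(f,[.52,.145,-.12]);print(r.x.round(4),r.fun.reshape(-1,2).round(1).tolist());return r.x
fa=fit(np.array([[-45,-48,0],[-45,48,0],[45,48,6],[45,-48,6]])/1e3,np.array([[203,22],[303,22],[299,113],[207,113]]))
fb=fit(np.array([[-45,-50,16],[-45,50,16],[47,50,16],[47,-50,16]])/1e3,np.array([[194,19],[310,19],[304,123],[201,123]]))
E
python3 - <<'E'
from plan import *
for q in ((fa+fb)/2,):
    Rf,o=F(q)
    # tool: z=-floor normal, y=floor y, x=-floor x
    M=Rf.as_matrix();T=R.from_matrix(np.c_[-M[:,0],M[:,1],-M[:,2]])
    for h in (.05,.0): 
        P=o+Rf.apply([0.0,0,.181+h])-T.apply([.0063,0,0]); print(h,P); to(P,T)
E
```

```text
[ 0.5172  0.1488 -0.1208] [[-3.1, -3.1], [2.8, -2.8], [0.4, 3.9], [-0.1, 3.7]]
[ 0.5162  0.1484 -0.1193] [[0.3, 1.1], [-0.4, 1.3], [-2.2, -1.6], [2.4, -1.7]]
0.05 [0.58975282 0.13980804 0.25306446]
shift cm [ 2.84 -0.41  4.65] turn [-0.02 16.92 -0.02] then-shift cm [ 1.36 -0.41  5.27] t 14.85
0.0 [0.57523939 0.14155824 0.20524922]
shift cm [ 4.29 -0.4   9.43] turn [-0.02 16.92 -0.02] then-shift cm [ 1.36 -0.41 10.27] t 14.85
```

{"method": "drive_tool", "body": {"motion": [[[0,0,0],[0,4.23,0],-1],[[0,0,0],[0,4.23,0],-1],[[0,0,0],[0,4.23,0],-1],[[0,0,0],[0,4.23,0],-1],[[0.45,-0.14,1.7],[0,0,0],-1],[[0.45,-0.14,1.8],[0,0,0],-1],[[0.45,-0.14,1.8],[0,0,0],-1],[[0,0,0],[0,0,0],-1],[[0,0,0],[0,0,0],-1]]}}

```text
time: 15.98
position: [0.5913, 0.1394, 0.2541]
tool_rot: [-0.171, -2.843, -0.025]
ft_force: [-0.0, -0.3, -5.8]
grip_width: 0.62
grip_force: 50.0
```

```bash
cat > chk.py <<'E'
from plan import *
q=(fa+fb)/2;Rf,o=F(q);M=Rf.as_matrix();T=R.from_matrix(np.c_[-M[:,0],M[:,1],-M[:,2]])
s=ctrl.get_state();to(o+Rf.apply([0.0,0,.181])-T.apply([.0063,0,0]),T);print(s["ft_force"],s["joint_positions"].round(2))
E
python3 chk.py
python3 - <<'E'
from h import *
a=ctrl.get_image("side")[110:220,185:295,::-1]; b=ctrl.get_image("wrist")[:,:,::-1];c=ctrl.get_image("scene")[160:260,190:290,::-1]
cv2.imwrite("pics/q.png",np.hstack([cv2.resize(a,(266,266)),cv2.resize(c,(266,266)),b[0:200,130:330].repeat(1,0)[:,:].copy() if 0 else cv2.resize(b[0:200,130:330],(266,266))]))
E
```

```text
[ 0.517   0.1488 -0.1207] [[-3.1, -3.1], [2.8, -2.8], [0.4, 3.9], [-0.1, 3.7]]
[ 0.5161  0.1483 -0.1192] [[0.3, 1.1], [-0.4, 1.3], [-2.2, -1.6], [2.4, -1.7]]
shift cm [0.16 0.01 5.15] turn [0.   0.19 0.01] then-shift cm [0.14 0.01 5.15] t 15.975
[-0.00723099 -0.29016642 -5.84036771] [ 0.42  0.62 -0.97  1.38  0.33  1.63  0.92]
```

View pics/q.png

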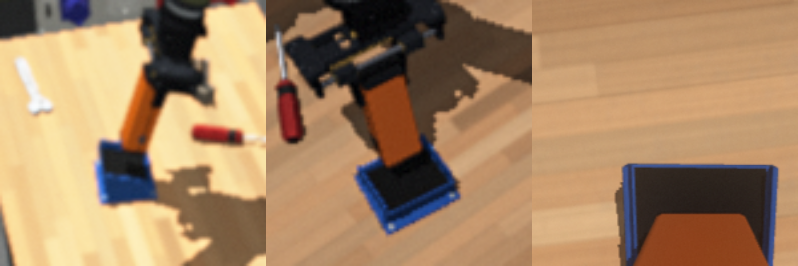

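The case is centred over the mat and aligned with it in all three views. I'll lower it, slowly near the end.

{"method": "drive_tool", "body": {"motion": [[[0.05,0,1.2],[0,0.2,0],-1],[[0.05,0,1.2],[0,0,0],-1],[[0.05,0,1.2],[0,0,0],-1],[[0,0,0.6],[0,0,0],-1],[[0,0,0.3],[0,0,0],-1],[[0,0,0],[0,0,0],-1],[[0,0,0],[0,0,0],-1]]}}

```text
time: 17.0
position: [0.5763, 0.1411, 0.2111]
tool_rot: [-0.169, -2.839, -0.026]
ft_force: [-0.2, 0.3, -4.7]
grip_width: 0.619
grip_force: 50.0
```

{"method": "drive_tool", "body": {"motion": [[[0,0,0.15],[0,0,0],-1],[[0,0,0.15],[0,0,0],-1],[[0,0,0],[0,0,0],-1],[[0,0,0],[0,0,0],-1]]}}

```text
time: 17.5
position: [0.5752, 0.1411, 0.2079]
tool_rot: [-0.169, -2.838, -0.025]
ft_force: [-0.9, -0.1, -5.2]
grip_width: 0.62
grip_force: 50.0
```

{"method": "drive_tool", "body": {"motion": [[[0,0,0.1],[0,0,0],-1],[[0,0,0.1],[0,0,0],-1],[[0,0,0],[0,0,0],-1],[[0,0,0],[0,0,0],-1]]}}

```text
time: 18.0
position: [0.5746, 0.1412, 0.206]
tool_rot: [-0.169, -2.838, -0.025]
ft_force: [0.3, -0.5, -5.6]
grip_width: 0.617
grip_force: 50.0
```

{"method": "drive_tool", "body": {"motion": [[[0,0,0.1],[0,0,0],-1],[[0,0,0],[0,0,0],-1],[[0,0,0],[0,0,0],-1]]}}

```text
time: 18.38
position: [0.5745, 0.1412, 0.2057]
tool_rot: [-0.169, -2.839, -0.025]
ft_force: [-0.3, -0.6, 0.1]
grip_width: 0.618
grip_force: 50.0
```

{"method": "drive_tool", "body": {"motion": [[[0,0,0.1],[0,0,0],-1],[[0,0,0],[0,0,0],-1],[[0,0,0],[0,0,0],-1]]}}

```text
time: 18.75
position: [0.5745, 0.1412, 0.2057]
tool_rot: [-0.169, -2.839, -0.025]
ft_force: [0.7, -1.5, 5.8]
grip_width: 0.616
grip_force: 50.0
```

Contact came at the expected height, with a force of only a few newtons. I'll soften the grip, open, and back off along the case axis.

{"method": "drive_tool", "body": {"motion": [[[0,0,0],[0,0,0],-1],[[0,0,0],[0,0,0],-1],[[0,0,0],[0,0,0],0.4],[[0,0,0],[0,0,0],0.7],[[0,0,0],[0,0,0],1],[[0,0,0],[0,0,0],1],[[0,0,0],[0,0,0],1]], "force": 5}}

```text
time: 19.62
position: [0.5739, 0.1413, 0.204]
tool_rot: [-0.168, -2.838, -0.025]
ft_force: [-1.0, 0.8, -0.7]
grip_width: 0.984
grip_force: 0.0
```

{"method": "drive_tool", "body": {"motion": [[[0,0,-1],[0,0,0],1],[[0,0,-2],[0,0,0],1],[[0,0,-3],[0,0,0],1],[[0,0,-3],[0,0,0],1],[[0,0,-3],[0,0,0],1],[[0,0,0],[0,0,0],1],[[0,0,0],[0,0,0],1]]}}

```text
time: 20.5
position: [0.609, 0.1372, 0.3188]
tool_rot: [-0.168, -2.838, -0.025]
ft_force: [0.5, -1.1, 0.1]
grip_width: 1.003
grip_force: 0.0
```

```bash
python3 - <<'E'
from plan import *
q=(fa+fb)/2;Rf,o=F(q)
# compare the visible orange with predicted standing case outline in side & scene views
box=np.array([[x,y,z] for x in(-.022,.022) for y in(-.027,.027) for z in(.008,.152)])
for n in("scene","side"):
    im=ctrl.get_image(n)[:,:,::-1].copy();hs=cv2.cvtColor(im,cv2.COLOR_BGR2HSV);m=cv2.inRange(hs,(4,170,60),(18,255,255))
    uv=proj(cam(n),o+Rf.apply(box));h=cv2.convexHull(uv.astype(np.float32))
    g=np.zeros_like(m);cv2.fillConvexPoly(g,h.astype(int),255)
    x0,y0=uv.min(0).astype(int)-15;x1,y1=uv.max(0).astype(int)+15
    w=np.zeros_like(m);w[y0:y1,x0:x1]=m[y0:y1,x0:x1]
    ys,xs=np.where(w>0);yg,xg=np.where(g>0)
    print(n,"seen",xs.min(),xs.max(),ys.min(),ys.max(),xs.mean(),ys.mean(),"pred",xg.min(),xg.max(),yg.min(),yg.max(),xg.mean(),yg.mean(),"in",(w&g>0).sum()if 0 else np.count_nonzero(w&g),len(xs),len(xg))
s=ctrl.get_state();print(s["time"],s["position"],s["ft_force"])
E
```

```text
[ 0.517   0.1488 -0.1207] [[-3.1, -3.1], [2.8, -2.8], [0.4, 3.9], [-0.1, 3.7]]
[ 0.5161  0.1483 -0.1192] [[0.3, 1.1], [-0.4, 1.3], [-2.2, -1.6], [2.4, -1.7]]
scene seen 227 251 199 232 240.17758985200845 215.50105708245243 pred 224 251 190 231 237.70489510489512 210.15524475524475 in 454 473 715
side seen 230 265 149 181 239.38757396449705 166.96449704142012 pred 231 251 145 181 241.0019920318725 163.18924302788844 in 330 338 502
20.6 [0.6086647  0.13696061 0.31793642] [-0.32478783  0.05283593 -0.38575802]
```

The seen outline matches the predicted standing pose in both views, and the gripper is clear. I'll wait briefly, check again, then hand in.

{"method": "drive_tool", "body": {"motion": [[[0,0,-2],[0,0,0],1],[[0,0,0],[0,0,0],1],[[0,0,0],[0,0,0],1],[[0,0,0],[0,0,0],1],[[0,0,0],[0,0,0],1],[[0,0,0],[0,0,0],1],[[0,0,0],[0,0,0],1],[[0,0,0],[0,0,0],1]]}}

```text
time: 21.6
position: [0.615, 0.1364, 0.3379]
tool_rot: [-0.169, -2.838, -0.025]
ft_force: [0.5, -0.3, -1.1]
grip_width: 0.999
grip_force: 0.0
```

```bash
python3 - <<'E'
from h import *
m=cv2.inRange(cv2.cvtColor(ctrl.get_image("scene")[:,:,::-1].copy(),cv2.COLOR_BGR2HSV),(4,170,60),(18,255,255))[175:246,209:266]
ys,xs=np.where(m>0);print(xs.min()+209,xs.max()+209,ys.min()+175,ys.max()+175,xs.mean()+209,ys.mean()+175)
if abs(xs.mean()+209-240.18)<1 and abs(ys.mean()+175-215.5)<1.5: print(ctrl.close_job())
E
```

```text
227 251 199 232 240.19327731092437 215.48529411764707
the job is handed in; nothing more can be done
None
```

The case stands by itself on its heavy end on the blue stand's floor, centred between the cheeks; it had not moved a second after release, and the job was handed in at about 22 s.

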